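# Lay the calibrated transmitters in their cradles

## Task

Two pressure transmitters, a long and a short one, stand on the bench after calibration: lay each one on its side in the cradle whose spacing fits its length, with its broad foot cap resting in the middle of the wide notch and its slim connector in the middle of the narrow notch, and let go. Lower them in gently: never drop one or let it topple. Leave the blue calibrator and the spanner as they are, and do not push against the test pump with its gauge or the power supply.

Things in the scene. Friction and masses are not known exactly. Their poses are not given: they have to be found in the camera images.
- long_tx: round pressure transmitter 150 mm long, about 300 g, standing on its foot: grey plastic foot cap 42 mm diameter from 0 to 30 mm up, steel body 32 mm diameter from 30 to 114 mm, slim black connector 22 mm diameter from 114 to 150 mm. Origin: centre of the foot's underside; z along the part from foot to connector; yaw means nothing
- short_tx: round pressure transmitter 110 mm long, about 240 g, standing on its foot: grey plastic foot cap 42 mm diameter from 0 to 30 mm up, steel body 32 mm diameter from 30 to 80 mm, slim black connector 22 mm diameter from 80 to 110 mm. Origin: centre of the foot's underside; z along the part from foot to connector; yaw means nothing
- long_tx_foot (a point): centre of the long transmitter's foot cap, on its axis, 15 mm from the foot's underside
- long_tx_neck (a point): centre of the long transmitter's connector, on its axis, 132 mm from the foot's underside
- short_tx_foot (a point): centre of the short transmitter's foot cap, on its axis, 15 mm from the foot's underside
- short_tx_neck (a point): centre of the short transmitter's connector, on its axis, 95 mm from the foot's underside
- long_cradle: fixed cradle: dark grey base 161 x 80 x 10 mm, two V-notched white plastic supports 10 mm thick, 117 mm apart. Origin: centre of base underside; x from wide to narrow notch, z up. Wide notch (70 mm across) at x = -58.5 mm, narrow (38 mm) at x = +58.5. The 45 degree V sides end level with the axis of a seated part, 60 mm above the bench; between the supports is only the base
- short_cradle: fixed cradle: dark grey base 124 x 80 x 10 mm, two V-notched white plastic supports 10 mm thick, 80 mm apart. Origin: centre of base underside; x from wide to narrow notch, z up. Wide notch (70 mm across) at x = -40 mm, narrow (38 mm) at x = +40. The 45 degree V sides end level with the axis of a seated part, 60 mm above the bench; between the supports is only the base
- long_cradle_wide (a point): where the middle of the foot cap belongs: on the seated part's axis over the long cradle's wide notch; axes as the cradle
- long_cradle_narrow (a point): where the middle of the connector belongs: on the seated part's axis over the long cradle's narrow notch; axes as the cradle
- short_cradle_wide (a point): where the middle of the foot cap belongs: on the seated part's axis over the short cradle's wide notch; axes as the cradle
- short_cradle_narrow (a point): where the middle of the connector belongs: on the seated part's axis over the short cradle's narrow notch; axes as the cradle
- calibrator: bystander: loose blue box-shaped calibrator standing on end, 50 mm (x) x 62 mm (y) x 140 mm high, 600 g. Origin: centre of its underside, z up
- spanner: bystander: loose steel spanner 160 mm long lying flat along its own x, about 35 mm wide and 10 mm high. Origin: its middle, on the bench
- test_pump: bystander, fixed: dark test pump, base 160 mm (x) x 150 mm (y), with a screw press whose T-handle sticks out 40 mm past the base at -y, and a round black gauge of 94 mm diameter on a post at x = 30, y = -20 mm, its top 242 mm above the bench; else under 85 mm, the handle 108. Origin: centre of the base's underside
- power_supply: bystander, fixed: grey bench power supply, box 240 mm (x) x 130 mm (y) x 148 mm high. Origin: centre of its underside
Things that resemble listed ones, but are neither listed nor needed, are in the scene too. Leave any pink or turquoise look-alike of the long_tx alone.

How it is judged:
At the end, for the whole second after the job is handed in: Each transmitter lies at rest in its own cradle: the centre of its foot cap within 9 mm along the cradle and 5 mm sideways and in height of the wide notch's seat point, and the centre of its connector likewise at the narrow notch's seat point (x of long_tx_foot in the frame of long_cradle_wide between -0.009 and 0.009 m and y of long_tx_foot in the frame of long_cradle_wide between -0.005 and 0.005 m and z of long_tx_foot in the frame of long_cradle_wide between -0.005 and 0.005 m and x of long_tx_neck in the frame of long_cradle_narrow between -0.009 and 0.009 m and y of long_tx_neck in the frame of long_cradle_narrow between -0.005 and 0.005 m and z of long_tx_neck in the frame of long_cradle_narrow between -0.005 and 0.005 m and linear speed of each of long_tx, short_tx below 0.02 m/s and x of short_tx_foot in the frame of short_cradle_wide between -0.009 and 0.009 m and y of short_tx_foot in the frame of short_cradle_wide between -0.005 and 0.005 m and z of short_tx_foot in the frame of short_cradle_wide between -0.005 and 0.005 m and x of short_tx_neck in the frame of short_cradle_narrow between -0.009 and 0.009 m and y of short_tx_neck in the frame of short_cradle_narrow between -0.005 and 0.005 m and z of short_tx_neck in the frame of short_cradle_narrow between -0.005 and 0.005 m); the robot touches nothing.
It fails at once if the long transmitter dropped or toppled (moving faster than 0.5 m/s while not held) (contact force between the fingers and long_tx below 0.3 N and linear speed of long_tx above 0.5 m/s).
It fails at once if the short transmitter dropped or toppled (moving faster than 0.5 m/s while not held) (contact force between the fingers and short_tx below 0.3 N and linear speed of short_tx above 0.5 m/s).
It fails at once if the calibrator shifted more than 20 mm or tipped (distance of calibrator from where it was at the start of the episode above 0.02 m or angle between calibrator's own z axis and vertical above 0.25 rad).
It fails at once if the spanner shifted more than 20 mm (distance of spanner from where it was at the start of the episode above 0.02 m).
It fails at once if the robot pushed against the test pump or the power supply with more than 5 N (contact force between any of the arm, the fingers and test_pump above 5 N or contact force between any of the arm, the fingers and power_supply above 5 N).
It also fails if it takes over 64 s, if anything falls off the work surface, if the arm or the gripper's body presses on something with over 40 N, if the wrist force passes 120 N, or if a joint passes its speed limit or range.

## Robot

A 6-joint arm with a two-finger parallel gripper is mounted at the origin on the work surface. World frame = base frame: x ahead of the robot, y to its left, z up, the work surface at z = 0. Lengths are in m, angles in rad, forces in N, time in s.
With the tool pointing down it reaches from about 0.425 to 0.95 m from the base axis. Payload 14.7 kg.
Tool frame: the origin (TCP) lies at the very end of the fingers, on their centre line; the grasp point (between the pads) lies 19 mm behind it; z points along the fingers, y is the line along which they close (so a half turn about z gives the same grasp; the last joint's range is limited). The gripper opens to 85 mm and grips with 20 to 120 N. Pads are 22 mm wide; open, the fingers measure 114 mm over their backs; the gripper's body (76 mm by 85 mm) begins 54 mm behind the grasp point. The pads swing forward as they close: fully open they stand 13 mm farther back than shut.
Start: joints at [1.188, 0.48, 1.596, -0, 1.065, -0.047], TCP at [0.214, 0.614, 0.231] pointing down, gripper open.
Joint ranges: [-2.75, 2.75], [-0.82, 2.05], [0.23, 2.67], [-1.56, 4.7], [0.09, 2.69], [-2.92, 2.92]. Speed limits (rad/s): [1.89, 1.89, 2.39, 3.01, 3.01, 3.01].

## Interface

Orientations are given as [roll, pitch, yaw] about the fixed x, y, z axes, in that order (R = Rz(yaw) Ry(pitch) Rx(roll)).
In Python, from rig import ctrl, solver, cams, order gives the robot as it stands. Calls block until the motion is done:
- ctrl.move_to(position, orientation): joint-space move of the TCP to a pose.
- ctrl.line_to(position, orientation=None, v=0.15, max_force=None): straight line of the TCP; orientation=None keeps the orientation; v is the mean speed in m/s. With max_force (N) it stops when the force on the tool has changed by that much, and returns True; else False.
- ctrl.goto_joints(angles): joint-space move.
- ctrl.move_gripper(opening): opening from 0.0 (shut) to 1.0 (fully open); the grip force is fixed at half the most; returns when the fingers have stopped.
- ctrl.hold(seconds).
- solver.ik(position, orientation): joint angles nearest the present ones, or None.
- cams.snapshot(name): name is "scene" or "top"; returns a dict with "color" (420x560x3 uint8, blue, green, red), "camera_matrix" (3x3 intrinsics, pixels), "rvec" (rotation vector, rad) and "tvec" (3), from world to camera coordinates, as OpenCV has them. Camera axes: x right, y down, z forward; pixel columns grow to the right and rows downward; lengths in m; the calibration is good to about 2 mm. A picture is of the moment at which its call begins. There is no depth.
A pose or a line that the arm cannot do raises ctrl.IKError and nothing moves.
- order.close_job(): hands the job in; it is judged then, once.
Trained networks look in a picture, given as the dict that the camera call returned (one of the last four; its "shot" number tells which), for a name from the list of things; names that differ only in an ending like _2 or _b are one class to them, and where a whole thing is asked for, a point or a joint stands for the part that bears it (a point fixed in the world has none). Each returns a list of dicts, best first, with "score" (0 to 1); they miss things now and then, are a little off and sometimes report something else, mostly with a low value. They report only what shows in the picture. A call takes as long as a camera call. They do not tell look-alikes from the thing itself.
- cams.regions_of(target, picture): "region" (420x560 bool, what is visible of it) and "uv" ([column, row] in pixels, amid what is visible of it).
- cams.tip_of(target, picture): "uv" ([column, row] in pixels: a listed point, or the origin of a listed thing).
Readings, each from a call of its own:
- ctrl.current_time(): time.
- ctrl.current_q(): joint angles.
- ctrl.current_dq(): joint speeds.
- ctrl.current_effort(): joint torques, N m.
- ctrl.current_position(): TCP position.
- ctrl.current_eef_rot(): TCP orientation.
- ctrl.current_ft_force(): force on the tool from outside, world axes, zero at the start.
- ctrl.current_moment(): the same for the moment, N m.
- ctrl.current_finger_gap(): opening from 0.0 (shut) to 1.0 (fully open).
- ctrl.current_grip_force(): force on a finger pad.
Only numpy, scipy, OpenCV 4.12 (cv2) and the standard library are available. Lean on these libraries where they do the work, as an engineer would, in place of code of your own. Each camera call takes 0.05 s, during which the arm holds its last target. There are 200 camera calls.

## Working session

There is one attempt and no reset: what is moved stays moved. The work goes in short steps, each a Python script; the robot and the scene stay as the last script left them, time stands still between calls to the robot, and variables do not carry over. Pictures are saved under pics/ and viewed, at most 10 in all, crops included, and the job is handed in when it is done.

```bash
mkdir -p pics; ls; cat > h.py <<'E'
from rig import ctrl, solver, cams, order
import numpy as np, cv2
def cam(p):
    R=cv2.Rodrigues(np.array(p["rvec"],float))[0]; return np.array(p["camera_matrix"],float),R,np.array(p["tvec"],float).ravel()
def onz(p,uv,z):
    K,R,t=cam(p); d=R.T@np.linalg.inv(K)@np.array([uv[0],uv[1],1.]); c=-R.T@t
    return c+d*(z-c[2])/d[2]
def proj(p,X):
    K,R,t=cam(p); x=K@(R@np.array(X)+t); return x[:2]/x[2]
E
python3 - <<'E'
from h import *
ps={n:cams.snapshot(n) for n in("scene","top")}
for n,p in ps.items():
    cv2.imwrite(f"pics/{n}0.png",p["color"])
    K,R,t=cam(p); print(n,"cam",(-R.T@t).round(3),"fx",K[0,0])
    for o,z in [("long_tx",0),("short_tx",0),("long_cradle",0),("short_cradle",0),("calibrator",0),("spanner",0),("test_pump",0),("power_supply",0),("long_cradle_wide",.06),("long_cradle_narrow",.06),("short_cradle_wide",.06),("short_cradle_narrow",.06),("long_tx_neck",.132),("short_tx_neck",.095),("long_tx_foot",.015),("short_tx_foot",.015)]:
        for d in cams.tip_of(o,p)[:4]:
            print(n,o,round(d["score"],2),np.round(d["uv"],1),onz(p,d["uv"],z).round(4)[:2])
print(ctrl.current_time())
E
```

```text
pics
scene cam [ 1.105 -0.934  1.103] fx 462.5719021892353
scene long_tx 0.8 [313.8 240.2] [0.7059 0.0304]
scene long_tx 0.77 [302.8 222.1] [0.6375 0.0909]
scene long_tx 0.63 [338.6 218.2] [0.7394 0.1625]
scene long_tx 0.56 [339.3 250.3] [0.7971 0.0261]
scene short_tx 0.65 [286.8 256.5] [ 0.6586 -0.0718]
scene short_tx 0.63 [258.4 224. ] [0.5064 0.016 ]
scene long_cradle 0.65 [296.4 189.7] [0.5437 0.2342]
scene long_cradle 0.33 [300.3 221. ] [0.6276 0.092 ]
scene short_cradle 0.55 [234.5 281.6] [ 0.5627 -0.2309]
scene calibrator 0.81 [289.2 255.3] [ 0.6632 -0.0639]
scene calibrator 0.3 [225.4 260. ] [ 0.4922 -0.1705]
scene spanner 0.66 [225.9 212.6] [0.3768 0.0151]
scene test_pump 0.78 [206.2 360.8] [ 0.6327 -0.4854]
scene power_supply 0.73 [331.3 155.4] [0.5767 0.486 ]
scene long_cradle_wide 0.56 [287.9 168.7] [0.4945 0.2636]
scene long_cradle_wide 0.3 [310.6 185.2] [0.6084 0.2145]
scene long_cradle_narrow 0.74 [305.8 185.7] [0.5944 0.2046]
scene short_cradle_wide 0.86 [224.  259.7] [ 0.5212 -0.2129]
scene short_cradle_narrow 0.71 [244.8 276.9] [ 0.6098 -0.2414]
scene short_cradle_n
[... 1346 characters left out ...]

top short_cradle_wide 0.67 [350.3 230.2] [ 0.5236 -0.2121]
top short_cradle_narrow 0.7 [271.1 234.2] [0.5073 0.0149]
top short_cradle_narrow 0.6 [362.6 208.4] [ 0.5878 -0.2479]
top long_tx_neck 0.8 [220.9 150.8] [0.73  0.159]
top long_tx_neck 0.69 [266.4 159.9] [0.7068 0.0316]
top long_tx_neck 0.66 [270.9 128.3] [0.7985 0.0214]
top long_tx_neck 0.64 [245.1 187.8] [0.6265 0.0882]
top short_tx_neck 0.58 [271.3 232.2] [0.5093 0.0138]
top long_tx_foot 0.81 [265.8 170.3] [0.7054 0.0365]
top long_tx_foot 0.77 [227.3 160.5] [0.7333 0.1539]
top long_tx_foot 0.72 [270.8 138.5] [0.8055 0.0238]
top long_tx_foot 0.57 [250.3 199.8] [0.6139 0.0805]
top short_tx_foot 0.52 [271.9 238. ] [0.5007 0.0131]
1.7
```

View pics/scene0.png

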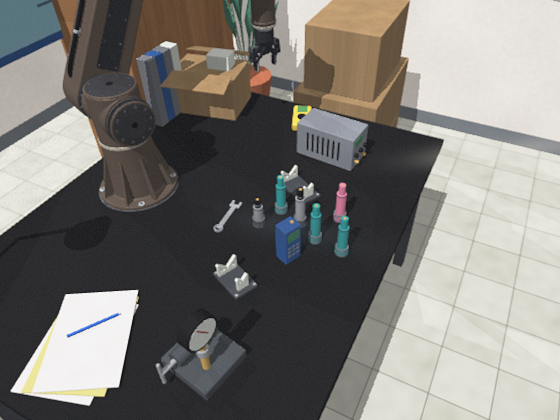

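View pics/top0.png

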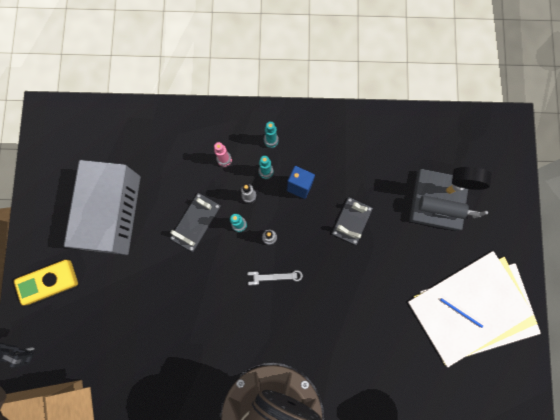

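The scene view shows the real long_tx (grey/black) at about (300,207) and the short_tx at (258,212). The top view has them at (248,192) and (269,237). The cradles are at (195,222) and (352,221) in the top view, and the teal and pink look-alikes stand around the long_tx. Next I fit the models to the network masks and scan which tool poses the arm can reach.

```bash
cat > fit.py <<'E'
from h import *
from scipy.optimize import minimize
def ring(r,z): a=np.linspace(0,2*np.pi,24,endpoint=False); return np.c_[r*np.cos(a),r*np.sin(a),0*a+z]
def tx(L,b): return [np.r_[ring(.021,0),ring(.021,.03)],np.r_[ring(.016,.03),ring(.016,b)],np.r_[ring(.011,b),ring(.011,L)]]
def box(x0,x1,w,z0,z1): return np.array([[x,y,z] for x in(x0,x1) for y in(-w/2,w/2) for z in(z0,z1)])
def cradle(d):
    h=d/2; P=[box(-h-.022,h+.022,.08,0,.01)]
    for s,w in((-h,.07),(h,.038)):
        P.append(box(s-.005,s+.005,w,.01,.06-w/2))
        for sg in(-1,1):
            P.append(np.array([[x,sg*y,z] for x in(s-.005,s+.005) for y,z in((w/2+.004,.06),(w/2,.06),(0,.06-w/2),(w/2+.004,.06-w/2))]))
    return P
S=4
def render(p,parts,x,y,yaw,off=(0,0)):
    c,s=np.cos(yaw),np.sin(yaw); m=np.zeros((420*S,560*S),np.uint8)
    for q in parts:
        W=np.c_[c*q[:,0]-s*q[:,1]+x,s*q[:,0]+c*q[:,1]+y,q[:,2]]
        uv=np.array([proj(p,w) for w in W]); h=cv2.convexHull(((uv+.5)*S).astype(np.float32))
        cv2.fillConvexPoly(m,np.round(h).astype(np.int32),1)
    return m
def fit(pm,parts,x0,yaw=True):
    ms=[(p,cv2.resize(m.astype(np.float32),None,fx=S,fy=S,interpolation=cv2.INTER_LINEAR)>.5) for p,m in pm]
    def cost(v):
        return sum(1-(lambda r:(r&m).sum()/(r|m).sum())(render(p,parts,v[0]/100,v[1]/100,v[2]/10 if yaw else 0)>0) for p,m in ms)
    v0=np.array(x0,float)*[100,100,10][:len(x0)]
    sim=np.r_[[v0],v0+np.eye(len(v0))*1.0]
    r=minimize(cost,v0,method="Nelder-Mead",options=dict(initial_simplex=sim,xatol=.01,fatol=1e-4,maxiter=80))
    return r.x/np.array([100,100,10])[:len(x0)],r.fun
E
cat > meas.py <<'E'
from fit import *
ps={n:cams.snapshot(n) for n in("scene","top")}
G=[("long_tx",tx(.15,.114),(.630,.087),.07),("short_tx",tx(.11,.08),(.503,.014),.05),
("long_cradle",cradle(.117),(.546,.244,-.45),.03),("short_cradle",cradle(.08),(.56,-.228,-.42),.03)]
out={}
vis={n:cv2.resize(p["color"],None,fx=S,fy=S,interpolation=cv2.INTER_CUBIC) for n,p in ps.items()}
for o,parts,g,z in G:
    pm=[];yaw=len(g)==3
    for n,p in ps.items():
        e=proj(p,[g[0],g[1],z]); ds=[d for d in cams.regions_of(o,p) if np.hypot(*(np.array(d["uv"])-e))<12]
        if ds: pm.append((p,ds[0]["region"])); print(o,n,round(ds[0]["score"],2),int(ds[0]["region"].sum()))
        else: print(o,n,"none")
    each=[fit([q],parts,g,yaw) for q in pm]; v,f=fit(pm,parts,g,yaw); out[o]=v.tolist()
    print(o,v.round(4),round(f,3),[(a.round(4),round(b,3)) for a,b in each])
    for n,p in ps.items():
        for q in parts:
            c=cv2.findContours(render(p,[q],*v[:2],v[2] if yaw else 0),cv2.RETR_EXTERNAL,cv2.CHAIN_APPROX_NONE)[0]
            cv2.drawContours(vis[n],c,-1,(0,0,255) if yaw else (0,255,0),1)
import json; json.dump(out,open("poses.json","w"))
a=vis["top"][170*S:270*S,160*S:390*S]; b=vis["scene"][155*S:300*S,200*S:350*S]
cv2.imwrite("pics/fit_top.png",cv2.resize(a,(800,348))); cv2.imwrite("pics/fit_scene.png",b)
E
cat > scan.py <<'E'
from h import *
from scipy.spatial.transform import Rotation as Ro
import json
P=json.load(open("poses.json")) 
def pose(g,d,y):   # tool z=d, tool y=y ; g grasp point
    R=np.c_[np.cross(y,d),y,d]; return np.array(g)+.019*d, Ro.from_matrix(R).as_euler("xyz")
def pick(xy,h,b,a,s):
    H=np.array([np.cos(b),np.sin(b),0]); d=np.sin(a)*H-np.cos(a)*np.array([0,0,1]); y=s*np.cross([0,0,1],H)
    return pose([*xy,h],d,y)
def place(c,gx,a,s,z=.06):  # part axis u; tool z = -u cos a - z sin a ; y keeps part sense
    u=np.array([np.cos(c[2]),np.sin(c[2]),0]); d=-u*np.cos(a)-np.array([0,0,1])*np.sin(a)
    # at pick: y = s*cross(axis,H), H=(d+cos a*axis)/sin a
    H=(d+np.cos(a)*u)/np.sin(a); y=s*np.cross(u,H)
    return pose([c[0]+u[0]*gx,c[1]+u[1]*gx,z],d,y)
E
python3 meas.py && python3 - <<'E'
from scan import *
for o,c,h,gx in(("short_tx","short_cradle",.055,0),("long_tx","long_cradle",.074,.0005)):
    for a in np.radians([45,60,70,80,90]):
        for s in(1,-1):
            q2=solver.ik(*place(P[c],gx,a,s)); q3=solver.ik(*place(P[c],gx,a,s,.22))
            if q2 is None: print(o,round(np.degrees(a)),s,"no place"); continue
            ok=[]
            for b in range(-60,130,15):
                q=solver.ik(*pick(P[o],h,np.radians(b),a,s)); qu=solver.ik(*pick(P[o],h+.2,np.radians(b),a,s))
                if q is not None and qu is not None: ok.append((b,np.round(q,1).tolist()))
            print(o,round(np.degrees(a)),s,"place",np.round(q2,1).tolist(),q3 is not None,len(ok),ok[::3])
print(ctrl.current_time())
E
```

```text
long_tx scene 0.86 343
long_tx top none
long_tx [0.6282 0.0887] 0.147 [(array([0.6282, 0.0887]), np.float64(0.147))]
short_tx scene 0.81 337
short_tx top none
short_tx [0.5042 0.0237] 0.124 [(array([0.5042, 0.0237]), np.float64(0.124))]
long_cradle scene 0.67 593
long_cradle top 0.98 1478
long_cradle [ 0.5454  0.2437 -0.5085] 0.374 [(array([ 0.5466,  0.2467, -0.5101]), np.float64(0.315)), (array([ 0.5463,  0.2426, -0.5099]), np.float64(0.038))]
short_cradle scene 0.69 1018
short_cradle top 0.88 1072
short_cradle [ 0.5594 -0.2238 -0.4342] 0.143 [(array([ 0.5593, -0.223 , -0.4195]), np.float64(0.066)), (array([ 0.56  , -0.2256, -0.4359]), np.float64(0.06))]
short_tx 45 1 place [-0.4, 1.1, 1.2, 0.0, 1.7, -1.6] True 13 [(-60, [0.5, 0.8, 2.2, -1.4, 0.8, 1.4]), (-15, [0.2, 0.8, 2.6, 3.5, 1.1, 1.7]), (30, [-0.4, 0.8, 2.6, 2.3, 0.9, 1.4]), (75, [-0.5, 0.8, 2.1, 1.1, 0.9, 1.9]), (120, [-0.3, 0.9, 1.7, 0.5, 1.2, 1.9])]
short_tx 45 -1 place [-0.4, 1.1, 1.2, 0.0, 1.7, 1.6] True 13 [(-60, [0.5, 0.8, 2.2, -1.4, 0.8, -1.8]), (-15, [0.2, 0.8, 2.6, 3.5, 1.1, -1.4]), (30, [-0.4, 0.8, 2.6, 2.3, 0.9, -1
[... 3813 characters left out ...]
), (120, [-0.3, 1.3, 1.2, 0.8, 1.9, -1.1])]
long_tx 90 1 place [0.4, 0.7, 1.9, -0.0, 0.6, -0.7] True 13 [(-60, [0.7, 1.2, 1.8, -1.4, 1.6, 1.4]), (-15, [0.5, 1.4, 2.3, 3.9, 1.9, 1.9]), (30, [-0.4, 1.4, 2.3, 2.2, 1.9, 1.2]), (75, [-0.5, 1.2, 1.8, 1.3, 1.6, 1.7]), (120, [-0.3, 1.4, 1.1, 0.9, 2.0, 2.1])]
long_tx 90 -1 place [0.4, 0.7, 1.9, -0.0, 0.6, 2.4] True 13 [(-60, [0.7, 1.2, 1.8, -1.4, 1.6, -1.7]), (-15, [0.5, 1.4, 2.3, 3.9, 1.9, -1.2]), (30, [-0.4, 1.4, 2.3, 2.2, 1.9, -2.0]), (75, [-0.5, 1.2, 1.8, 1.3, 1.6, -1.4]), (120, [-0.3, 1.4, 1.1, 0.9, 2.0, -1.1])]
2.2<stdin>:9: UserWarning: Gimbal lock detected. Setting third angle to zero since it is not possible to uniquely determine all angles.
```

View pics/fit_top.png

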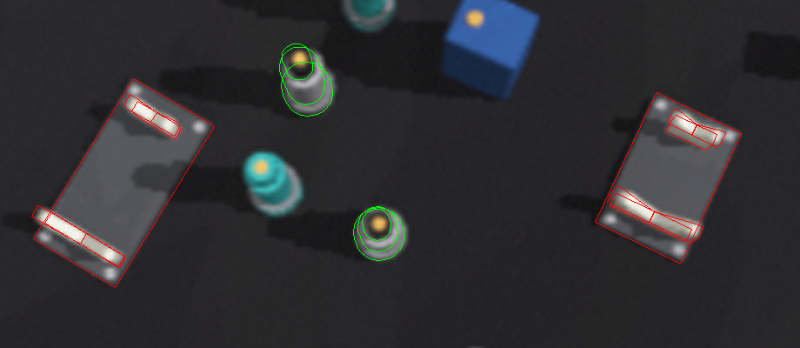

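View pics/fit_scene.png

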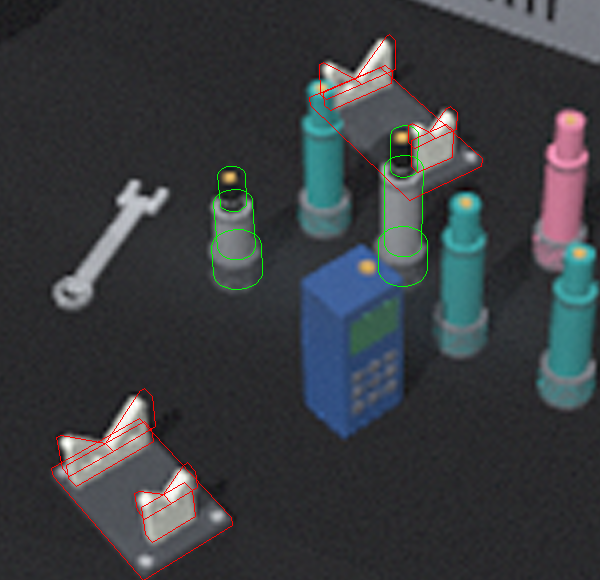

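The overlays match well: cradle supports and bases line up, and both transmitters are within about 3 mm. I'll refine with fresh top masks and pick the short one.

```bash
cat > act.py <<'E'
from scan import *
import time
A=np.radians(70)
def dirz(b): return np.array([np.cos(b)*np.sin(A),np.sin(b)*np.sin(A),-np.cos(A)])
def do_pick(xy,h,b,s=1,first=False):
    b=np.radians(b); d=dirz(b); p,o=pick(xy,h,b,A,s)
    ctrl.move_to(p-.13*d+[0,0,.2],o); print("high",ctrl.current_time())
    ctrl.line_to(p-.13*d,o,v=.2)
    st=ctrl.line_to(p,o,v=.1,max_force=6); print("touch",st,ctrl.current_position())
    if st: return False
    ctrl.move_gripper(0.0)
    print("grip",ctrl.current_finger_gap(),ctrl.current_grip_force(),ctrl.current_time())
    return True
def lift(xy,h,b,dz=.25,s=1):
    p,o=pick(xy,h,np.radians(b),A,s); ctrl.line_to(p+[0,0,.03],o,v=.06); ctrl.line_to(p+[0,0,dz],o,v=.2)
    print("lifted",ctrl.current_finger_gap(),ctrl.current_grip_force(),ctrl.current_ft_force(),ctrl.current_time())
E
python3 - <<'E'
from fit import *
from act import *
import json
p=cams.snapshot("top"); ps=cams.snapshot("scene")
for o,parts,z in(("long_tx",tx(.15,.114),.07),("short_tx",tx(.11,.08),.05)):
    e=proj(p,[*P[o],z]); ds=sorted(cams.regions_of(o,p),key=lambda d:np.hypot(*(np.array(d["uv"])-e)))
    for d in ds[:1]: print(o,d["uv"],e,d["score"],d["region"].sum())
    e2=proj(ps,[*P[o],z]); d2=[d for d in cams.regions_of(o,ps) if np.hypot(*(np.array(d["uv"])-e2))<12]
    pm=[(ps,d2[0]["region"])] if d2 else []
    if ds and np.hypot(*(np.array(ds[0]["uv"])-e))<15:
        print("top only",fit([(p,ds[0]["region"])],parts,P[o],False)); pm.append((p,ds[0]["region"]))
    if pm:
        v,f=fit(pm,parts,P[o],False); print(o,v,f); P[o]=v.tolist()
P["long_cradle"]=[.546,.2432,-.510]; P["short_cradle"]=[.5597,-.2245,-.431]
json.dump(P,open("poses.json","w"))
ctrl.line_to([.214,.614,.40],v=.25)
if do_pick(P["short_tx"],.055,65): lift(P["short_tx"],.055,65)
q=cams.snapshot("scene"); cv2.imwrite("pics/s1.png",q["color"])
E
```

```text
long_tx [249.8, 195.1] [246.45894358 191.52107095] 0.47 207
top only (array([0.62581021, 0.08332716]), np.float64(0.13124671225670703))
long_tx [0.62581021 0.08332716] 0.13124671225670703
short_tx [269.2, 238.7] [268.07908798 235.57227344] 0.53 140
top only (array([0.50176163, 0.0203065 ]), np.float64(0.20519203413940257))
short_tx [0.50396789 0.02180197] 0.3362612463144323
high 6.3083
touch False [0.51158133 0.03750518 0.04861737]
grip 0.35804415512614324 58.86188328266144 9.4583
lifted 0.358630394017017 59.15505230426788 [-0.01366518  0.01820086 -2.00940379] 11.3583
```

View pics/s1.png

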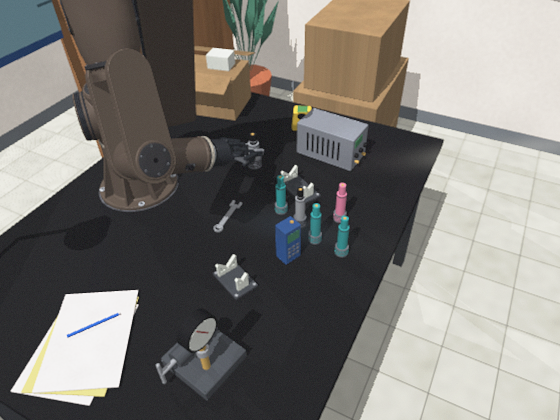

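The short transmitter is held upright at about (254,150) and nothing else moved. Next I lay it in its cradle.

```bash
cat >> act.py <<'E'
def do_place(c,gx,s=1):
    p0,o=place(c,gx,A,s,.06)
    ctrl.move_to(p0+[0,0,.25],o); print("above",ctrl.current_time(),ctrl.current_finger_gap())
    ctrl.line_to(p0+[0,0,.025],o,v=.2); ctrl.hold(.2)
    st=ctrl.line_to(p0+[0,0,-.008],o,v=.03,max_force=6)
    print("down",st,ctrl.current_position()-p0,ctrl.current_ft_force(),ctrl.current_time())
def release(c,gx,s=1):
    p0,o=place(c,gx,A,s,.06); u=np.array([np.cos(c[2]),np.sin(c[2]),0]); d=-u*np.cos(A)-np.array([0,0,1])*np.sin(A)
    ctrl.move_gripper(1.0); p=ctrl.current_position()
    ctrl.line_to(p-.13*d,o,v=.12); ctrl.line_to(p-.13*d+[0,0,.12],o,v=.2); print("free",ctrl.current_time())
E
python3 - <<'E'
from act import *
do_place(P["short_cradle"],0)
a=cams.snapshot("scene")["color"][215:315,170:310]; b=cams.snapshot("top")["color"][170:270,290:430]
cv2.imwrite("pics/s2.png",cv2.resize(np.vstack([a,b]),None,fx=3,fy=3,interpolation=cv2.INTER_CUBIC))
E
```

```text
above 14.5417 0.3549341388710873
down True [-0.00046886 -0.00038476 -0.00057164] [-0.98287085 -3.95213947  2.3435937 ] 16.8167
```

View pics/s2.png

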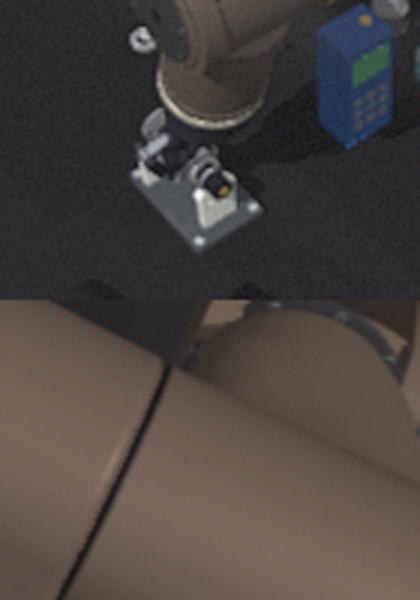

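The short part sits between the supports. The reaction of about −4 N in y shows it touches only one side of the V, so I'll ease it sideways and seat it before letting go.

```bash
cat >> act.py <<'E'
def centre(c):
    n=np.array([-np.sin(c[2]),np.cos(c[2]),0])
    for i in range(7):
        f=ctrl.current_ft_force(); fl=f@n; print("lat %.1f z %.1f"%(fl,f[2]),(ctrl.current_position()).round(4))
        if abs(fl)>1.2: ctrl.line_to(ctrl.current_position()+n*np.sign(fl)*.0008,v=.02)
        elif f[2]>2.5: break
        else: ctrl.line_to(ctrl.current_position()+[0,0,-.001],v=.01,max_force=5)
        ctrl.hold(.05)
E
python3 - <<'E'
from act import *
centre(P["short_cradle"]); print(ctrl.current_time())
E
```

```text
lat -5.9 z 2.0 [ 0.5533 -0.2222  0.0416]
lat -0.5 z -1.3 [ 0.5528 -0.2226  0.0413]
lat -1.8 z 6.9 [ 0.5528 -0.223   0.0406]
lat 3.2 z 1.9 [ 0.5526 -0.2235  0.0407]
lat -3.2 z 2.4 [ 0.5529 -0.223   0.0407]
lat 2.8 z 0.6 [ 0.5526 -0.2234  0.0406]
lat -3.4 z 1.9 [ 0.5528 -0.223   0.0406]
18.975
```

Lateral force now flips within 0.5 mm, so the part is centred and seated. Now I release it and pick the long one.

```bash
python3 - <<'E'
from act import *
from fit import fit,tx
release(P["short_cradle"],0)
ps=cams.snapshot("scene"); cv2.imwrite("pics/s3.png",cv2.resize(ps["color"][150:320,180:360],None,fx=3,fy=3,interpolation=cv2.INTER_CUBIC))
for o,pt,c in(("short_tx_foot","short_cradle",-.04),("short_tx_neck","short_cradle",.04)):
    C=P[c and pt]; e=proj(ps,[C[0]+c*np.cos(C[2]),C[1]+c*np.sin(C[2]),.06]); print(o,e.round(1),[(np.round(d["uv"],1).tolist(),round(d["score"],2)) for d in cams.tip_of(o,ps)[:3]])
e2=proj(ps,[*P["long_tx"],.07]); d2=[d for d in cams.regions_of("long_tx",ps) if np.hypot(*(np.array(d["uv"])-e2))<12]
if d2: print("long scene",fit([(ps,d2[0]["region"])],tx(.15,.114),P["long_tx"],False),d2[0]["score"])
E
```

```text
free 21.5417
short_tx_foot [225.5 258.8] [([226.5, 258.2], 0.86), ([289.2, 166.6], 0.24)]
short_tx_neck [240.7 275.2] [([240.6, 277.1], 0.69)]
long scene (array([0.62870133, 0.08759335]), np.float64(0.1570532915360502)) 0.81
```

View pics/s3.png

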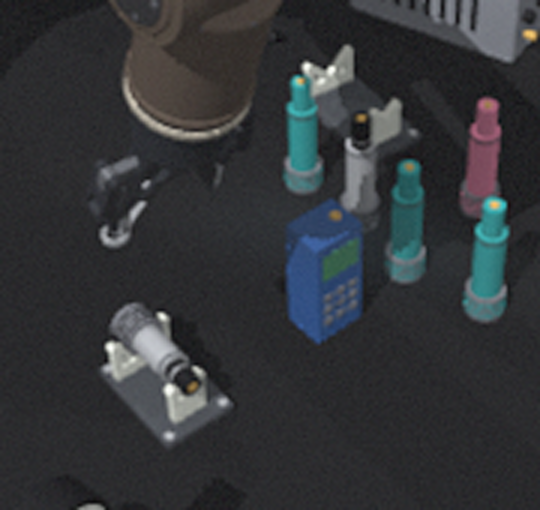

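The short transmitter lies in its cradle (crop (155,350)), with foot and neck within 2 px of the seat points. Next is the long one, at the mean of the two views (0.627, 0.0855).

```bash
python3 - <<'E'
from act import *
import json
P["long_tx"]=[.627,.0855]; json.dump(P,open("poses.json","w"))
if do_pick(P["long_tx"],.074,53):
    lift(P["long_tx"],.074,53,.27)
    do_place(P["long_cradle"],.0005); centre(P["long_cradle"]); print(ctrl.current_time())
ps=cams.snapshot("scene"); cv2.imwrite("pics/s4.png",cv2.resize(ps["color"][130:300,180:380],None,fx=3,fy=3,interpolation=cv2.INTER_CUBIC))
E
```

```text
high 24.9167
touch False [0.6377528  0.09923836 0.0676563 ]
grip 0.35707256665848763 58.90087187290192 28.0583
lifted 0.3555596975229811 59.14388358592987 [-0.10385744  0.14850609 -4.23328837] 30.0583
above 32.7583 0.3586267565694817
down True [-0.00058742 -0.00056231 -0.000232  ] [-0.2315591  -3.73907386  2.83155405] 35.025
lat -3.4 z 2.8 [0.5402 0.2456 0.0419]
lat 0.2 z -1.5 [0.5398 0.2449 0.0417]
lat -1.1 z 9.5 [0.5398 0.2451 0.0413]
35.5833
```

View pics/s4.png

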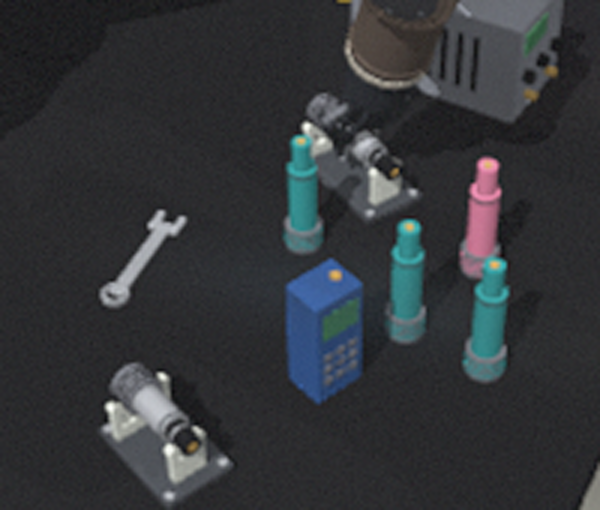

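The long transmitter is seated in both notches (crop (355,140)), with the look-alikes and bystanders unmoved. I'll release, retreat and check.

```bash
python3 - <<'E'
from act import *
release(P["long_cradle"],.0005)
j=np.array(ctrl.current_q()); j[0]=1.188; ctrl.goto_joints(j); ctrl.hold(.3)
S={n:cams.snapshot(n) for n in("scene","top")}
for n,p in S.items():
  for k,h in(("long",.0585),("short",.04)):
    C=P[k+"_cradle"]; u=np.array([np.cos(C[2]),np.sin(C[2])]); v=np.array([-u[1],u[0]])
    for t,sg in(("foot",-1),("neck",1)):
      T=np.array(C[:2])+sg*h*u
      for d in cams.tip_of(f"{k}_tx_{t}",p):
        w=onz(p,d["uv"],.06)[:2]-T
        if np.hypot(*w)<.04: print(n,k,t,round(d["score"],2),"along %.4f side %.4f"%(w@u,w@v))
a=S["scene"]["color"][150:300,190:350]; b=S["top"]["color"][170:320,160:390][:, :]
cv2.imwrite("pics/s5.png",cv2.resize(np.hstack([a,b]),None,fx=2.05,fy=2.05,interpolation=cv2.INTER_CUBIC)); print(ctrl.current_time())
E
```

```text
free 38.2
scene long foot 0.54 along 0.0123 side -0.0052
scene long neck 0.74 along -0.0029 side 0.0043
scene short foot 0.96 along -0.0001 side 0.0042
top long foot 0.93 along 0.0002 side -0.0088
top long neck 0.59 along 0.0071 side 0.0002
top short foot 0.87 along 0.0046 side -0.0011
top short neck 0.59 along 0.0028 side -0.0042
41.1417
```

View pics/s5.png

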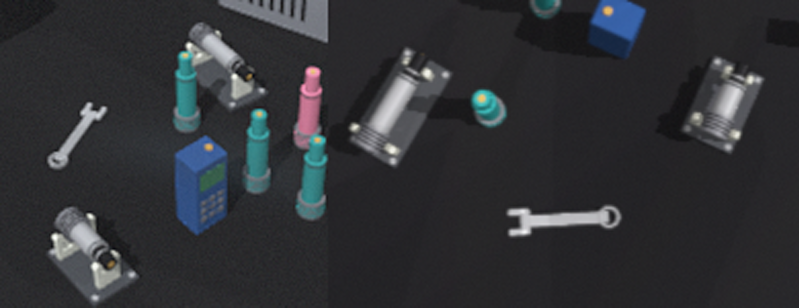

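Both lie in their cradles. As a last check I fit the lying silhouettes along the cradle axis, and hand in if they agree.

```bash
python3 - <<'E'
from fit import *
import json
from scan import P
R=lambda q,c0:np.c_[q[:,2]-c0,q[:,1],.06-q[:,0]]
S={n:cams.snapshot(n) for n in("top","scene")}; ok=True
for k,parts,c0 in(("long",tx(.15,.114),.0735),("short",tx(.11,.08),.055)):
    C=P[k+"_cradle"]; L=[R(q,c0) for q in parts]; u=np.array([np.cos(C[2]),np.sin(C[2])]); v=np.array([-u[1],u[0]])
    for n,p in S.items():
        e=proj(p,[C[0],C[1],.06]); ds=[d for d in cams.regions_of(k+"_tx",p) if np.hypot(*(np.array(d["uv"])-e))<12]
        for d in ds[:1]:
            x,f=fit([(p,d["region"])],L,C); w=x[:2]-C[:2]; print(k,n,"along %.4f side %.4f yaw %.3f"%(w@u,w@v,x[2]-C[2]),round(f,2)); ok&=abs(w@u)<.007
print(ok)
if ok: print(order.close_job())
E
```

```text
long top along -0.0004 side 0.0003 yaw 0.015 0.07
long scene along -0.0003 side 0.0010 yaw 0.008 0.06
short top along -0.0003 side -0.0008 yaw 0.006 0.08
short scene along -0.0008 side 0.0017 yaw 0.026 0.07
True
the job is handed in; nothing more can be done
None
```

Job handed in at about 41 s: both transmitters lie released in their own cradles, about 1 mm off the seat lengthwise and under 2 mm sideways by the camera fits, and the bystanders look unmoved in the pictures.

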